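Find the cupboard catch with the right grip

ROBOT

A 6-joint arm with a two-finger parallel gripper is mounted at the origin on the work surface. World frame = base frame: x ahead of the robot, y to its left, z up, the work surface at z = 0. Lengths are in m, angles in rad, forces in N, time in s.
With the tool pointing down it reaches from about 0.25 to 0.775 m from the base axis. Payload 4 kg.
Tool frame: the origin (TCP) lies at the very end of the fingers, on their centre line; the grasp point (between the pads) lies 19 mm behind it; z points along the fingers, y is the line along which they close (so a half turn about z gives the same grasp; the last joint's range is limited). The gripper opens to 94 mm and grips with 3 to 60 N. Pads are 16 mm wide; open, the fingers measure 119 mm over their backs; the gripper's body (75 mm by 177 mm) begins 78 mm behind the grasp point.
Start: joints at [-1.293, 0.087, 1.371, -0, 1.684, -0.103], TCP at [0.204, -0.511, 0.206] pointing down, gripper open.
Joint ranges: [-3.1, 3.1], [-0.76, 2.03], [0.27, 2.55], [-1.08, 4.22], [0.17, 2.65], [-2.57, 2.57]. Speed limits (rad/s): [2.79, 2.79, 3.14, 3.14, 3.14, 3.14].

INTERFACE

Orientations are given as a unit quaternion [w, x, y, z].
In Python, from workcell import ctrl gives the robot as it stands. The module is installed in compiled form; this text tells all that it offers.
- The arm moves only by the tool carry_out, never from a script. Its argument "rows" is a list of rows, each a list of 7 numbers: the turn, a rotation vector about the tool's x, y, z in rad, then the shift along the tool's x, y, z in cm, then the finger opening in cm, from 0 to 9.4. In form: [[ax, ay, az, x, y, z, fingers], ...]. A call has 1 to 8 rows; each row shifts and turns the commanded pose from where the row before left it, along the tool's axes as they then stand; what a row does not reach is not made up. A row lasts 1/10 s, in which the tool goes at most 50 mm and 8.59 degrees, less where a joint would pass 70% of its speed; a pose out of reach is approached as far as the arm can. A call is refused whole if a number of a shift passes 5 or a number of a turn 0.15, either way. A call with a gripper value outside its range is refused whole. The fingers move at their own pace and stop on an object; "grip_force" is the grip in N (left out, the last holds). Time passes only in rows, so rows that do not move let the fingers close. It gives the time, the measured TCP pose, the force, the opening and the grip force at its end, in the units of the state.
- ctrl.get_state(): the state, without advancing time (a new reading comes with each control period).
- ctrl.grab_frame(name): name is "scene" or "top"; returns a dict with "color" (384x512x3 uint8, blue, green, red), "z_map" (384x512 float32, m along the optical axis (not along the pixel's ray), 0 where there is no reading), "intrinsics" (3x3 intrinsics, pixels), "rvec" (rotation vector, rad) and "tvec" (3), from world to camera coordinates, as OpenCV has them. Camera axes: x right, y down, z forward; pixel columns grow to the right and rows downward; lengths in m; the calibration is good to about 2 mm. A picture is of the moment at which its call begins.
- ctrl.sign_off(): hands the job in; it is judged then, once.
Trained networks look in a picture, given as the dict that the camera call returned (one of the last four; its "shot" number tells which), for a name from the list of things; names that differ only in an ending like _2 or _b are one class to them, and where a whole thing is asked for, a point or a joint stands for the part that bears it (a point fixed in the world has none). Each returns a list of dicts, best first, with "confidence" (0 to 1); they miss things now and then, are a little off and sometimes report something else, mostly with a low value. They report only what shows in the picture. A call takes as long as a camera call. They do not tell look-alikes from the thing itself.
- ctrl.masks_of(picture, query): "pixels" (384x512 bool, what is visible of it).
- ctrl.tip_of(picture, query): "centre" ([x, y, z] in m, in world coordinates, good to about 4 mm: a listed point, or the origin of a listed thing).
The state is a dict: "t": time; "joint_pos": joint angles; "joint_velocities": joint speeds; "joint_torque": joint torques, N m; "position": TCP position; "ee_rot": TCP orientation; "force": force on the tool from outside, world axes, zero at the start; "torque": the same for the moment, N m; "grip_width": opening from 0.0 (shut) to 1.0 (fully open); "grip_force": force on a finger pad.
Only numpy, scipy, OpenCV 4.12 (cv2) and the standard library are available. Lean on these libraries where they do the work, as an engineer would, in place of code of your own. Each camera call takes 0.05 s, during which the arm holds its last target. There are 200 camera calls.

TASK

Four spring catches on the wooden rail look alike, but only one is set right: two are slack and let a blade drop in freely, one is far too stiff. Take the feeler gauge out of its holder, slide its blade down between the jaws to feel the drag, and leave it standing upright, let go and fully home in the catch that holds it with a light, steady drag of about 5 newtons. Never force the blade: if a catch resists with more than about 15 newtons, back out; and leave the soap, mug, jar and screwdriver alone.

Things in the scene. Friction and masses are not known exactly. Their poses are not given: they have to be found in the camera images.
- gauge: Feeler gauge: steel blade 6 mm thick (its x), 30 mm wide (y), 34 mm long, its last 14 mm tapering to a 2 mm edge; above it a flange 46 x 40 x 5 mm, then a black grip 18 (x) x 40 (y) x 45 mm, z = 39 to 84 mm. Origin: middle of the lower edge, z up. Same when turned half round. About 90 g. Held across the 18 mm the blade stays square; across the 40 mm it swivels in the fingers.
- holder: Wooden block 60 x 80 x 40 mm with a 10 x 35 mm upright slot, origin under its centre. The gauge starts upright in it, blade down, flange on top (gauge origin 6 mm above the block's), axes along the block's; lift it 40 mm to clear.
- rail: Wooden cupboard rail 75 (x) x 360 (y) x 30 mm, fixed on the worktop, origin under its centre; the four catches stand on it in one row on its y axis, 37.5 and 112.5 mm either side of the middle, axes along its own. Poses are only good to some 2 mm: feel for the cheek.
- catch_a: First (most -y) spring catch, 38 mm tall. Origin: centre of underside, on the rail top. Slot along y, open above and at the ends: fixed cheek at -x (face x = -3 mm up to z = 26 mm, flaring above), sprung jaw nose at +x, 4 mm off the cheek, at z = 24 mm. Gauge home at z = 4 mm, flange on top. Drag on the blade: right about 4 to 7 N, slack under 1.5 N, stiff over 13 N before home.
- catch_b: Second catch in the row, 75 mm from the next along the rail's y; same frame and shape as catch_a, only the hidden spring differs.
- catch_c: Third catch in the row, 75 mm from the next along the rail's y; same frame and shape as catch_a, only the hidden spring differs.
- catch_d: Fourth (most +y) catch in the row, 75 mm from the next along the rail's y; same frame and shape as catch_a, only the hidden spring differs.
- soap: Green soap bottle 56 mm across, 170 mm tall, bystander; origin under its centre.
- mug: White mug 80 mm across, 90 mm tall, bystander; origin under its centre.
- jar: Brown jar 68 mm across, 85 mm tall, bystander; origin under its centre.
- driver: Screwdriver with a black handle lying on the worktop, bystander.
There are look-alikes about, which are no part of the job. There is more than one size of the gauge; the job needs the largest. There is more than one size of the holder; the job needs the middle-sized.

How it is judged:
On the way:
1. the gauge has been lifted out and carried away from its holder (horizontal distance between gauge and holder above 0.1 m), for 0.1 s.
At the end, for the whole second after the job is handed in: The gauge is still, upright within 0.12 rad and let go, its origin under 8 mm above the origin of one catch (home is 4 mm), within 6 mm of it along the catch's x and 10 mm along y, and that catch presses on it with 4 to 34 N (the slack ones press less, the stiff one more) (((z of gauge in the frame of catch_a below 0.008 m and x of gauge in the frame of catch_a between -0.006 and 0.006 m and y of gauge in the frame of catch_a between -0.01 and 0.01 m and contact force between gauge and catch_a between 4 and 34 N) or (z of gauge in the frame of catch_b below 0.008 m and x of gauge in the frame of catch_b between -0.006 and 0.006 m and y of gauge in the frame of catch_b between -0.01 and 0.01 m and contact force between gauge and catch_b between 4 and 34 N) or (z of gauge in the frame of catch_c below 0.008 m and x of gauge in the frame of catch_c between -0.006 and 0.006 m and y of gauge in the frame of catch_c between -0.01 and 0.01 m and contact force between gauge and catch_c between 4 and 34 N) or (z of gauge in the frame of catch_d below 0.008 m and x of gauge in the frame of catch_d between -0.006 and 0.006 m and y of gauge in the frame of catch_d between -0.01 and 0.01 m and contact force between gauge and catch_d between 4 and 34 N)) and angle between gauge's own z axis and vertical below 0.12 rad and linear speed of gauge below 0.01 m/s); the robot touches nothing.
It fails at once if a catch is forced: over 45 N between gauge and catch while the blade is not yet home ((contact force between gauge and catch_a above 45 N and z of gauge in the frame of catch_a above 0.007 m) or (contact force between gauge and catch_b above 45 N and z of gauge in the frame of catch_b above 0.007 m) or (contact force between gauge and catch_c above 45 N and z of gauge in the frame of catch_c above 0.007 m) or (contact force between gauge and catch_d above 45 N and z of gauge in the frame of catch_d above 0.007 m)).
It fails at once if the soap bottle, mug, jar or screwdriver is shifted by more than 30 mm, or one of the first three tipped (distance of any of soap, mug, jar, driver from where it was at the start of the episode above 0.03 m or angle between any of soap, mug, jar's own z axis and vertical above 0.3 rad).
It also fails if it takes over 69 s, if anything falls off the work surface, if the arm or the gripper's body presses on something with over 40 N, if the wrist force passes 120 N, or if a joint passes its speed limit or range.

## Working session

There is one attempt and no reset: what is moved stays moved. The work goes in short steps, Python scripts to look and compute and a tool call to move; the robot and the scene stay as the last step left them, time stands still between calls to the robot, and variables do not carry over. Pictures are saved under pics/ and viewed, at most 10 in all, crops included, and the job is handed in when it is done.

Besides the shell and the picture viewer there is one more tool, called after "Emit:" as name([rows], argument=value, ...), one row to a line, values as JSON. carry_out: Moves the arm, as the interface text tells. Its arguments: {"type":"object","properties":{"rows":{"type":"array"},"grip_force":{"type":"number"}},"required":["rows"]}

```bash
mkdir -p pics; cat > h.py <<'E'
import numpy as np, cv2
from workcell import ctrl
def world(f):
    K=np.array(f["intrinsics"]);R=cv2.Rodrigues(np.array(f["rvec"],float))[0];t=np.array(f["tvec"],float).ravel()
    z=f["z_map"];v,u=np.mgrid[:384,:512]
    c=np.stack([(u-K[0,2])/K[0,0]*z,(v-K[1,2])/K[1,1]*z,z],-1)
    w=(c-t)@R; w[z==0]=np.nan; return w
def proj(f,p):
    return cv2.projectPoints(np.array([p],float),np.array(f["rvec"],float),np.array(f["tvec"],float),np.array(f["intrinsics"],float),None)[0].ravel()
E
python3 - <<'E'
from h import *
s=ctrl.get_state();print({k:np.round(v,3).tolist() for k,v in s.items()})
for n in ("scene","top"):
    f=ctrl.grab_frame(n);cv2.imwrite(f"pics/{n}1.png",cv2.resize(f["color"],(800,600)))
    for q in ("gauge","holder","rail","catch_a","soap","mug","jar","driver"):
        for r in ctrl.tip_of(f,q):
            if r["confidence"]>.3: print(n,q,np.round(r["confidence"],2),np.round(r["centre"],3),proj(f,r["centre"]).round())
E
```

```text
{'t': 0.0, 'joint_pos': [-1.293, 0.088, 1.372, 0.0, 1.684, -0.103], 'joint_velocities': [-0.001, -0.001, -0.001, -0.001, -0.002, -0.001], 'joint_torque': [-0.001, -34.019, -30.243, 0.072, 0.033, -0.0], 'position': [0.204, -0.51, 0.204], 'ee_rot': [-0.001, 0.982, 0.189, -0.0], 'force': [-0.317, 0.249, 0.476], 'torque': [-0.086, -0.026, 0.011], 'grip_force': 0.0, 'grip_width': 1.002}
scene gauge 0.93 [ 0.491 -0.271  0.004] [165. 253.]
scene gauge 0.68 [ 0.529 -0.387  0.019] [140. 288.]
scene gauge 0.54 [ 0.412 -0.217  0.016] [155. 224.]
scene holder 0.93 [ 0.489 -0.268 -0.   ] [165. 253.]
scene holder 0.89 [ 0.346 -0.409 -0.001] [ 75. 267.]
scene holder 0.8 [ 0.597 -0.204  0.003] [219. 254.]
scene rail 0.81 [0.545 0.079 0.001] [264. 188.]
scene catch_a 0.78 [0.574 0.192 0.029] [292. 164.]
scene catch_a 0.7 [ 0.521 -0.031  0.03 ] [234. 196.]
scene catch_a 0.54 [0.537 0.045 0.027] [255. 185.]
scene catch_a 0.54 [0.557 0.113 0.029] [273. 175.]
scene soap 0.83 [ 0.396  0.358 -0.003] [269. 136.]
scene mug 0.57 [ 0.498  0.42  -0.004] [304. 136.]
scene jar 0.74 [ 0.796 -0.097  0.002] [317. 25
[... 196 characters left out ...]
392. 208.]
top holder 0.74 [ 0.597 -0.205 -0.002] [325. 185.]
top holder 0.66 [ 0.346 -0.412 -0.005] [400. 273.]
top holder 0.59 [ 0.489 -0.271  0.002] [349. 222.]
top rail 0.64 [ 0.541  0.075 -0.001] [230. 201.]
top rail 0.48 [ 0.399  0.36  -0.002] [128. 249.]
top catch_a 0.81 [0.576 0.187 0.03 ] [190. 187.]
top catch_a 0.77 [0.554 0.112 0.028] [216. 195.]
top catch_a 0.58 [ 0.52  -0.031  0.031] [266. 208.]
top catch_a 0.57 [0.534 0.043 0.028] [240. 203.]
top soap 0.8 [ 0.399  0.36  -0.003] [128. 249.]
top mug 0.56 [0.502 0.425 0.001] [107. 212.]
top mug 0.48 [ 0.792 -0.103  0.004] [291. 121.]
top jar 0.59 [ 0.792 -0.106  0.003] [292. 121.]
top driver 0.63 [ 0.7   -0.277  0.   ] [348. 152.]
```

View pics/top1.png

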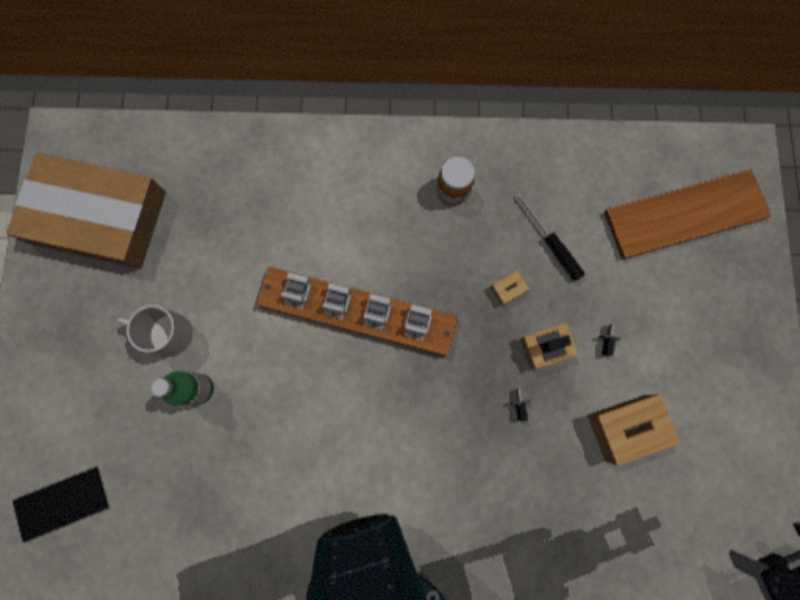

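View pics/scene1.png

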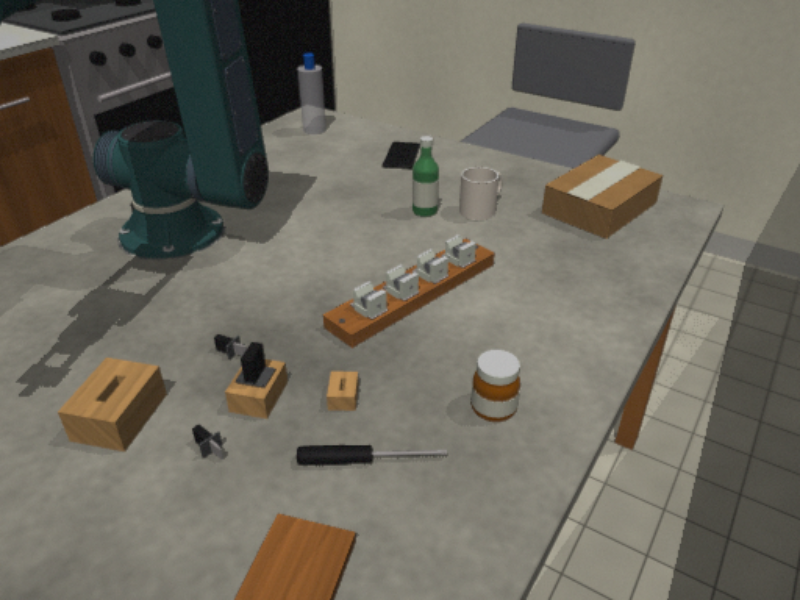

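The top view shows three upright-slot blocks: small at (510,288), middle with a gauge standing in it at (550,345), and large at (637,430). Two small gauges lie loose at (608,340) and (519,406). The one meant is the big gauge standing in the middle block. The rail with its four catches is at (357,310). Next I'll confirm this in a crop and measure the yaws.

```bash
python3 - <<'E'
from h import *
f=ctrl.grab_frame("top");w=world(f)
def rect(name,m):
    p=(w[m][:,:2]*1000).astype(np.float32); r=cv2.minAreaRect(p)
    b=cv2.boxPoints(r);e=[b[1]-b[0],b[2]-b[1]];l=max(e,key=np.linalg.norm)
    print(name,m.sum(),np.round(r[0],1),np.round(r[1],1),"long-axis deg",np.degrees(np.arctan2(l[1],l[0])).round(1),"zmed",np.nanmedian(w[m][:,2]).round(4))
near=lambda x,y,r:np.hypot(w[...,0]-x,w[...,1]-y)<r
z=w[...,2]
rect("holdertop",near(.49,-.271,.06)&(z>.033)&(z<.042))
rect("flange",near(.49,-.271,.04)&(z>.042)&(z<.052))
rect("grip",near(.49,-.271,.05)&(z>.08)&(z<.1))
rect("big",near(.346,-.41,.09)&(z>.03))
rect("small",near(.597,-.205,.05)&(z>.015))
rm=np.zeros(z.shape,bool)
rect("rail",near(.548,.08,.2)&(z>.022)&(z<.036))
for c in [(.521,-.031),(.535,.044),(.556,.112),(.575,.19)]:
    rect("catch",near(*c,.035)&(z>.045))
c=f["color"]
cv2.imwrite("pics/crop.png",np.hstack([cv2.resize(c[160:240,155:305],(480,256),interpolation=2),cv2.resize(c[165:255,315:415],(284,256),interpolation=2)]))
g=ctrl.grab_frame("scene")["color"]
cv2.imwrite("pics/crop2.png",cv2.resize(g[140:290,50:330],(790,423),interpolation=2))
E
```

```text
holdertop 322 [ 486.4 -270. ] [59.8 81.4] long-axis deg -70.7 zmed 0.0396
flange 177 [ 487.9 -272.9] [58.5 73.1] long-axis deg -70.7 zmed 0.0446
grip 109 [ 486.5 -270.2] [17.7 40.8] long-axis deg -72.4 zmed 0.0898
big 1543 [ 345.7 -409.8] [ 86.6 116.8] long-axis deg -70.3 zmed 0.0568
small 270 [ 593.9 -203.5] [41.1 56. ] long-axis deg -58.6 zmed 0.0271
rail 2413 [544.9  77.5] [359.7  75.6] long-axis deg 76.4 zmed 0.03
catch 197 [525.7 -33.4] [41.1 43.5] long-axis deg -12.9 zmed 0.0629
catch 201 [543.2  39.5] [39.9 43.3] long-axis deg -13.4 zmed 0.0625
catch 201 [561.1 112.7] [39.2 43.2] long-axis deg -13.1 zmed 0.062
catch 205 [578.6 185.5] [40.4 43.1] long-axis deg -13.1 zmed 0.0626
```

View pics/crop.png

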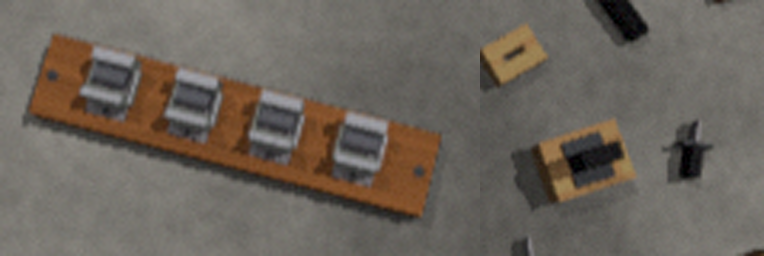

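View pics/crop2.png

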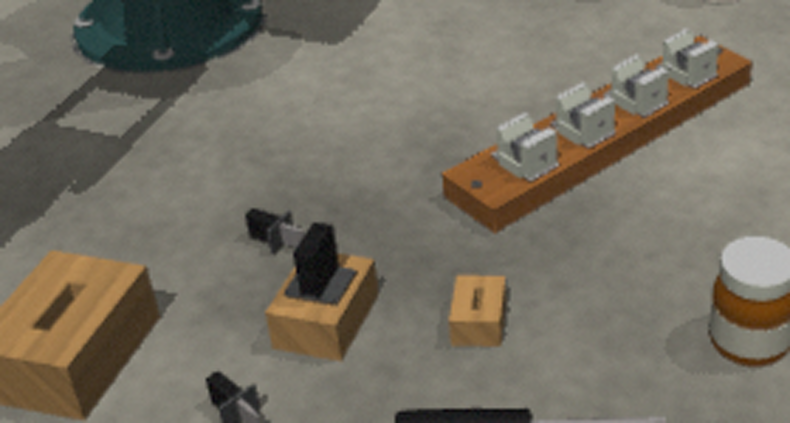

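The crops confirm it. The 18x41 mm grip stands in the 60x80 mm block (the middle size) at (0.487,-0.270), long axis at 109°. The small block is 41x56 and the big one 87x117. The rail runs at 76.4° with its centre at (0.545,0.0775).

Emit:
carry_out([
  [0,0,-0.15,4.36,-1.46,0,9.4],
  [0,0,-0.15,4.53,-0.79,0,9.4],
  [0,0,-0.15,4.6,-0.1,0,9.4],
  [0,0,-0.15,4.56,0.58,0,9.4],
  [0,0,-0.15,4.42,1.26,0,9.4],
  [0,0,-0.15,4.19,1.91,0,9.4],
  [0,0,-0.15,3.85,2.51,0,9.4],
  [0,0,-0.15,3.43,3.06,0,9.4],
], grip_force=30)

```text
t: 1.8
position: [0.4863, -0.2713, 0.2057]
ee_rot: [0.0, 0.701, 0.713, -0.0]
force: [1.2, -0.1, 0.5]
grip_width: 0.998
grip_force: 0.0
```

```bash
cat >> h.py <<'E'
from scipy.spatial.transform import Rotation as Ro
def st(tgt=None,a=None):
    s=ctrl.get_state();q=s["ee_rot"];R=Ro.from_quat([q[1],q[2],q[3],q[0]])
    M=R.as_matrix();ang=np.degrees(np.arctan2(M[1,0],M[0,0]))
    print("t",round(s["t"],2),"pos",np.round(np.array(s["position"])*1000,1),"a",ang.round(2),"z",M[:,2].round(4),"F",np.round(s["force"],2),"T",np.round(s["torque"],2),"w",round(s["grip_width"],3),"gf",round(s["grip_force"],1))
    if tgt is not None:
        c,n=np.cos(np.radians(a)),np.sin(np.radians(a))
        T=np.array([[c,n,0],[n,-c,0],[0,0,-1.]])
        print(" turn",Ro.from_matrix(M.T@T).as_rotvec().round(4)," shift cm in final axes",(T.T@(np.array(tgt)-s["position"])*100).round(2),"in current axes",(M.T@(np.array(tgt)-s["position"])*100).round(2))
    return s
E
python3 -c "
from h import *
st([.487,-.270,.051],109.3)"
```

```text
t 1.8 pos [ 486.3 -271.3  205.7] a 90.93 z [ 5.e-04 -5.e-04 -1.e+00] F [ 1.21 -0.14  0.47] T [-0.08 -0.12  0.  ] w 0.998 gf 0.0
 turn [ 0.0004  0.0006 -0.3206]  shift cm in final axes [ 0.1   0.11 15.47] in current axes [ 0.14  0.07 15.47]
```

Emit:
carry_out([
  [0,0,-0.15,0.1,0.1,2,5],
  [0,0,-0.15,0,0,4,5],
  [0,0,-0.02,0,0,4,5],
  [0,0,0,0,0,3,5],
  [0,0,0,0,0,2,5],
  [0,0,0,0,0,0.5,5],
  [0,0,0,0,0,0,5],
  [0,0,0,0,0,0,5],
])

```text
t: 2.6
position: [0.4869, -0.2724, 0.0521]
ee_rot: [0.001, 0.581, 0.814, -0.0]
force: [0.3, -0.2, 0.5]
grip_width: 0.532
grip_force: 0.0
```

```bash
python3 -c "
from h import *
st([.487,-.270,.051],109.3)"
```

```text
t 2.6 pos [ 486.9 -272.4   52.1] a 108.9 z [ 0.0023 -0.0017 -1.    ] F [ 0.26 -0.24  0.49] T [ 0.07 -0.1  -0.  ] w 0.532 gf 0.0
 turn [ 0.0016  0.0023 -0.0069]  shift cm in final axes [0.23 0.09 0.11] in current axes [0.23 0.08 0.11]
```

Emit:
carry_out([
  [0,0,0,0,0,0,3],
  [0,0,0,0,0,0,2],
  [0,0,0,0,0,0,1],
  [0,0,0,0,0,0,1],
  [0,0,0,0,0,0,1],
  [0,0,0,0,0,0,1],
])

```text
t: 3.2
position: [0.4863, -0.2718, 0.0509]
ee_rot: [0.0, 0.581, 0.814, 0.0]
force: [0.1, -0.3, 1.7]
grip_width: 0.193
grip_force: 30.0
```

```bash
python3 -c "
from h import *
st([.487,-.270,.051],109.3)"
```

```text
t 3.2 pos [ 486.3 -271.8   50.9] a 108.91 z [ 8.e-04 -4.e-04 -1.e+00] F [ 0.13 -0.32  1.72] T [ 0.03 -0.12  0.01] w 0.193 gf 30.0
 turn [ 0.0006  0.0006 -0.0068]  shift cm in final axes [ 0.15  0.12 -0.01] in current axes [ 0.15  0.12 -0.01]
```

Emit:
carry_out([
  [0,0,0,0,0,-1,1],
  [0,0,0,0,0,-2,1],
  [0,0,0,0,0,-3,1],
  [0,0,0.15,0,0,-3,1],
  [0,0,0.15,0,0,-2,1],
  [0,0,0.15,0,0,0,1],
  [0,0,0.117,0,0,0,1],
  [0,0,0,0,0,0,1],
])

```text
t: 4.0
position: [0.4857, -0.2718, 0.1609]
ee_rot: [0.0, 0.786, 0.619, -0.0]
force: [1.1, 0.6, -1.1]
grip_width: 0.191
grip_force: 30.0
```

```bash
python3 -c "
from h import *
st([.5185,-.032,.140],76.4)"
```

```text
t 4.0 pos [ 485.7 -271.8  160.9] a 76.43 z [-4.e-04 -3.e-04 -1.e+00] F [ 1.1   0.62 -1.12] T [-0.03 -0.06 -0.06] w 0.191 gf 30.0
 turn [-0.0003  0.0004  0.0006]  shift cm in final axes [24.07 -2.45  2.09] in current axes [24.08 -2.44  2.08]
```

Gauge is lifted (the weight shows as about -0.9 N). Moving to above the first catch.

Emit:
carry_out([
  [0,0,0,3,-0.4,0,1],
  [0,0,0,4,-0.4,0,1],
  [0,0,0,4,-0.4,0,1],
  [0,0,0,4,-0.4,0,1],
  [0,0,0,4,-0.4,0,1],
  [0,0,0,3,-0.3,0,1],
  [0,0,0,2.05,-0.15,1,1],
  [0,0,0,0,0,1,1],
])

```text
t: 4.8
position: [0.5188, -0.0299, 0.1404]
ee_rot: [-0.0, 0.784, 0.621, 0.0]
force: [-0.5, -1.2, -1.6]
grip_width: 0.19
grip_force: 30.0
```

Emit:
carry_out([
  [0,0,0,0,0,0,1],
  [0,0,0,0,0,0,1],
])

```text
t: 5.0
position: [0.5182, -0.0331, 0.14]
ee_rot: [-0.0, 0.786, 0.619, -0.001]
force: [0.1, 0.7, -1.6]
grip_width: 0.19
grip_force: 30.0
```

```bash
python3 - <<'E'
from h import *
st([.5185,-.032,.140],76.4)
f=ctrl.grab_frame("scene");g=ctrl.grab_frame("top")
w=world(g);z=w[...,2]
# catch structure in rail frame for the clear catches b..d
O=np.array([.545,.0775]);yx=np.array([.235,.972]);xx=np.array([.972,-.235])
d=w[...,:2]-O;u=d@xx*1000;v=d@yx*1000
for c in (-37.5,37.5,112.5):
    for lo in range(-32,32,4):
        m=(abs(v-c)<12)&(u>=lo)&(u<lo+4)
        if m.sum(): print(c,lo,m.sum(),"zmax",np.nanmax(z[m]).round(3),"zmed",np.nanmedian(z[m]).round(3),end=" | ")
    print()
p=proj(f,[.5185,-.032,.07]).astype(int)
c=f["color"][p[1]-60:p[1]+60,p[0]-60:p[0]+100];cv2.imwrite("pics/near.png",cv2.resize(c,(800,600),interpolation=2))
E
```

```text
t 5.0 pos [518.2 -33.1 140. ] a 76.41 z [-1.5e-03 -5.0e-04 -1.0e+00] F [ 0.05  0.74 -1.6 ] T [-0.03 -0.09  0.  ] w 0.19 gf 30.0
 turn [-0.0013  0.0009  0.0003]  shift cm in final axes [ 0.12  0.01 -0.  ] in current axes [ 0.12  0.01 -0.  ]

37.5 -32 12 zmax 0.033 zmed 0.029 | 37.5 -28 13 zmax 0.034 zmed 0.03 | 37.5 -24 13 zmax 0.037 zmed 0.034 | 37.5 -20 11 zmax 0.035 zmed 0.033 | 37.5 -16 25 zmax 0.071 zmed 0.049 | 37.5 -12 13 zmax 0.069 zmed 0.068 | 37.5 -8 8 zmax 0.067 zmed 0.062 | 37.5 -4 3 zmax 0.059 zmed 0.054 | 37.5 0 21 zmax 0.06 zmed 0.055 | 37.5 4 13 zmax 0.064 zmed 0.062 | 37.5 8 13 zmax 0.064 zmed 0.061 | 37.5 12 9 zmax 0.064 zmed 0.06 | 37.5 16 19 zmax 0.071 zmed 0.058 | 37.5 20 14 zmax 0.07 zmed 0.068 | 37.5 24 11 zmax 0.071 zmed 0.068 | 37.5 28 3 zmax 0.068 zmed 0.067 | 
112.5 -32 12 zmax 0.033 zmed 0.031 | 112.5 -28 13 zmax 0.036 zmed 0.03 | 112.5 -24 11 zmax 0.036 zmed 0.033 | 112.5 -20 13 zmax 0.035 zmed 0.032 | 112.5 -16 25 zmax 0.069 zmed 0.049 | 112.5 -12 12 zmax 0.071 zmed 0.068 | 112.5 -8 9 zmax 0.066 zmed 0.064 | 112.5 -4 3 zmax 0.059 zmed 0.057 | 112.5 0 20 zmax 0.062 zmed 0.045 | 112.5 4 15 zmax 0.063 zmed 0.06 | 112.5 8 11 zmax 0.065 zmed 0.061 | 112.5 12 10 zmax 0.062 zmed 0.06 | 112.5 16 19 zmax 0.071 zmed 0.059 | 112.5 20 12 zmax 0.069 zmed 0.067 | 112.5 24 13 zmax 0.073 zmed 0.069 | 112.5 28 2 zmax 0.07 zmed 0.068 |
```

View pics/near.png

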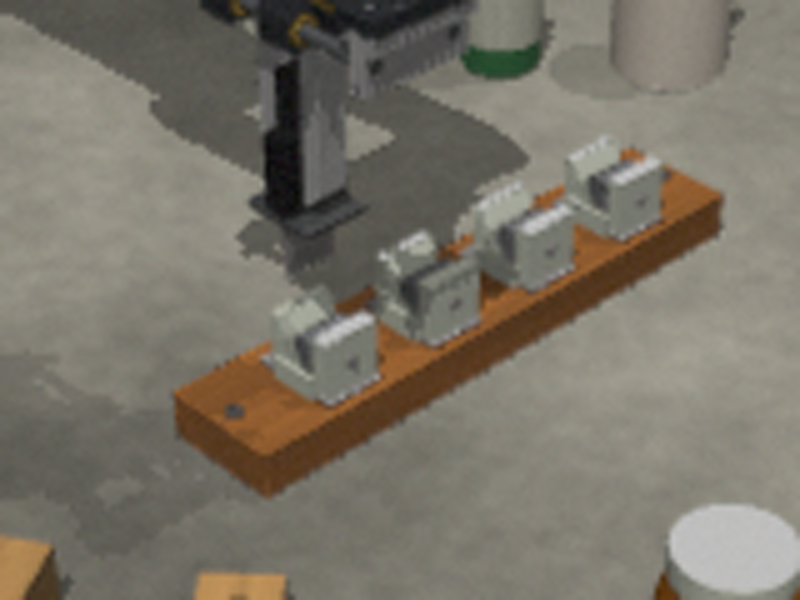

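The picture shows the gauge hanging upright in the fingers at (310,200). Below and to the right are the four catches: the flaring plate (cheek) is on the world -x side and the sprung nose block with its rivet on +x, so rail x equals tool +y. Next is lowering to the mouth, then feeling for the cheek.

Emit:
carry_out([
  [0,0,0,0.25,0,1,1],
  [0,0,0,0,0,1,1],
  [0,0,0,0,0,0.9,1],
  [0,0,0,0,0,0.4,1],
  [0,0,0,0,0,0.3,1],
  [0,0,0,0,0,0.2,1],
  [0,0,0,0,0,0,1],
  [0,0,0,0,0,0,1],
])

```text
t: 5.9
position: [0.5195, -0.0298, 0.1028]
ee_rot: [0.0, 0.786, 0.619, 0.0]
force: [0.3, -0.6, -0.7]
grip_width: 0.19
grip_force: 30.0
```

```bash
python3 -c "
from h import *
st([.5185,-.032,.140],76.4)"
```

```text
t 5.9 pos [519.5 -29.8 102.8] a 76.42 z [ 7.e-04 -2.e-04 -1.e+00] F [ 0.35 -0.59 -0.74] T [-0.02 -0.1   0.03] w 0.19 gf 30.0
 turn [0.0007 0.     0.0004]  shift cm in final axes [-0.24 -0.05 -3.72] in current axes [-0.24 -0.04 -3.72]
```

Emit:
carry_out([
  [0,0,0,0,-0.05,0.1,1],
  [0,0,0,0,-0.05,0,1],
  [0,0,0,0,0,0,1],
  [0,0,0,0,0,0,1],
])

```text
t: 6.3
position: [0.5183, -0.0295, 0.1016]
ee_rot: [0.0, 0.786, 0.619, 0.0]
force: [0.2, -0.1, -0.2]
grip_width: 0.192
grip_force: 30.0
```

```bash
python3 -c "
from h import *
st([.5185,-.032,.140],76.4)"
```

```text
t 6.3 pos [518.3 -29.5 101.6] a 76.42 z [ 2.e-04 -1.e-04 -1.e+00] F [ 0.21 -0.13 -0.22] T [-0.06 -0.08  0.06] w 0.192 gf 30.0
 turn [0.0002 0.     0.0004]  shift cm in final axes [-0.24  0.08 -3.84] in current axes [-0.24  0.08 -3.84]
```

Emit:
carry_out([
  [0,0,0,-0.35,0,0.1,1],
  [0,0,0,0,0,0.1,1],
  [0,0,0,0,-0.05,0,1],
  [0,0,0,0,0,0,1],
  [0,0,0,0,0,0,1],
])

```text
t: 6.8
position: [0.5171, -0.0329, 0.0996]
ee_rot: [0.0, 0.786, 0.619, 0.0]
force: [1.5, -1.4, -1.1]
grip_width: 0.191
grip_force: 30.0
```

Emit:
carry_out([
  [0,0,0,0,-0.05,0,1],
  [0,0,0,0,0,0,1],
  [0,0,0,0,0,0,1],
])

```text
t: 7.1
position: [0.517, -0.0328, 0.0997]
ee_rot: [0.001, 0.786, 0.619, 0.0]
force: [1.4, -0.0, -1.2]
grip_width: 0.191
grip_force: 30.0
```

Emit:
carry_out([
  [0,0,0,0,-0.05,0,1],
  [0,0,0,0,0,0,1],
  [0,0,0,0,0,0,1],
])

```text
t: 7.4
position: [0.5168, -0.0327, 0.0999]
ee_rot: [0.001, 0.786, 0.619, 0.001]
force: [3.1, -0.5, -0.3]
grip_width: 0.188
grip_force: 30.0
```

Emit:
carry_out([
  [0,0,0,0,-0.05,0,1],
  [0,0,0,0,0,0,1],
  [0,0,0,0,0,0,1],
])

```text
t: 7.7
position: [0.5167, -0.0327, 0.1]
ee_rot: [0.001, 0.786, 0.619, 0.001]
force: [5.3, -0.6, -0.9]
grip_width: 0.191
grip_force: 30.0
```

Cheek contact on catch A is at TCP x ≈ 0.517. I'll centre by backing off, then lower step by step watching Fz.

Emit:
carry_out([
  [0,0,0,0,0.33,0,1],
  [0,0,0,0,0,0.2,1],
  [0,0,0,0,0,0.2,1],
  [0,0,0,0,0,0,1],
  [0,0,0,0,0,0,1],
])

```text
t: 8.2
position: [0.518, -0.0331, 0.0949]
ee_rot: [-0.001, 0.786, 0.619, -0.001]
force: [-1.4, -0.2, -0.5]
grip_width: 0.192
grip_force: 30.0
```

Emit:
carry_out([
  [0,0,0,0,0,0.15,1],
  [0,0,0,0,0,0.15,1],
  [0,0,0,0,0,0,1],
])

```text
t: 8.5
position: [0.5183, -0.0332, 0.0921]
ee_rot: [-0.0, 0.786, 0.619, -0.0]
force: [0.4, -0.5, -1.3]
grip_width: 0.189
grip_force: 30.0
```

Emit:
carry_out([
  [0,0,0,0,0,0.15,1],
  [0,0,0,0,0,0.15,1],
  [0,0,0,0,0,0,1],
])

```text
t: 8.8
position: [0.5186, -0.0332, 0.0896]
ee_rot: [-0.0, 0.786, 0.619, -0.0]
force: [-0.9, 0.6, 0.7]
grip_width: 0.192
grip_force: 30.0
```

Emit:
carry_out([
  [0,0,0,0,0,0.15,1],
  [0,0,0,0,0,0.15,1],
  [0,0,0,0,0,0,1],
])

```text
t: 9.1
position: [0.5189, -0.0332, 0.087]
ee_rot: [0.0, 0.786, 0.619, 0.0]
force: [-2.2, 0.9, 4.3]
grip_width: 0.188
grip_force: 30.0
```

Emit:
carry_out([
  [0,0,0,0,0,0.15,1],
  [0,0,0,0,0,0.15,1],
])

```text
t: 9.3
position: [0.5191, -0.0333, 0.0844]
ee_rot: [0.0, 0.786, 0.619, 0.0]
force: [-2.0, 1.1, 5.6]
grip_width: 0.186
grip_force: 30.0
```

Emit:
carry_out([
  [0,0,0,0,0,0.1,1],
  [0,0,0,0,0,0.1,1],
])

```text
t: 9.5
position: [0.5191, -0.0333, 0.0822]
ee_rot: [0.0, 0.786, 0.619, 0.0]
force: [-2.1, 0.6, 5.0]
grip_width: 0.193
grip_force: 30.0
```

Drag is a steady 5–6 N with the straight blade in the jaws, so this is the right catch. Going on home.

Emit:
carry_out([
  [0,0,0,0,0,0.1,1],
  [0,0,0,0,0,0.1,1],
  [0,0,0,0,0,0,1],
])

```text
t: 9.8
position: [0.5191, -0.0333, 0.0801]
ee_rot: [0.0, 0.786, 0.619, 0.0]
force: [-2.3, 0.0, 4.5]
grip_width: 0.189
grip_force: 30.0
```

Emit:
carry_out([
  [0,0,0,0,0,0.1,1],
  [0,0,0,0,0,0,1],
])

```text
t: 10.0
position: [0.5191, -0.0333, 0.079]
ee_rot: [0.0, 0.786, 0.619, 0.0]
force: [-2.1, 0.3, 5.1]
grip_width: 0.192
grip_force: 30.0
```

```bash
python3 - <<'E'
from h import *
st()
f=ctrl.grab_frame("scene")
p=proj(f,[.5185,-.032,.08]).astype(int)
c=f["color"][p[1]-38:p[1]+37,p[0]-50:p[0]+50];cv2.imwrite("pics/home.png",cv2.resize(c,(800,600),interpolation=2))
E
```

```text
t 10.0 pos [519.1 -33.3  79. ] a 76.42 z [ 1.1e-03 -2.0e-04 -1.0e+00] F [-2.07  0.32  5.12] T [0.04 0.36 0.04] w 0.192 gf 30.0
```

View pics/home.png

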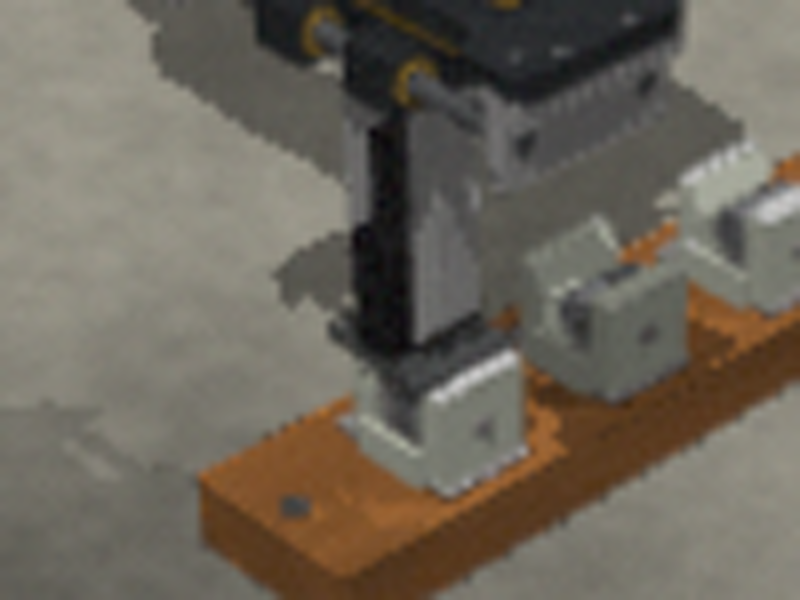

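The picture shows the flange at (430,350), nearly seated on the catch, and the gauge upright. I'll creep down until it bottoms.

Emit:
carry_out([
  [0,0,0,0,0,0.05,1],
  [0,0,0,0,0,0.05,1],
  [0,0,0,0,0,0,1],
])

```text
t: 10.35
position: [0.5191, -0.0333, 0.0788]
ee_rot: [0.0, 0.786, 0.619, 0.0]
force: [-2.7, 1.0, 8.3]
grip_width: 0.191
grip_force: 30.0
```

Emit:
carry_out([
  [0,0,0,0,0,0.05,1],
  [0,0,0,0,0,0,1],
])

```text
t: 10.55
position: [0.5191, -0.0333, 0.0788]
ee_rot: [0.001, 0.786, 0.619, 0.0]
force: [-4.0, 0.8, 10.8]
grip_width: 0.192
grip_force: 30.0
```

Bottomed at TCP z = 78.8 mm, where home is expected (78.9). Releasing and retreating.

Emit:
carry_out([
  [0,0,0,0,0,-0.1,1],
  [0,0,0,0,0,0,5],
  [0,0,0,0,0,0,5],
  [0,0,0,0,0,0,5],
  [0,0,0,0,0,0,5],
  [0,0,0,0,0,-1,5],
  [0,0,0,0,0,-3,5],
  [0,0,0,0,0,-4,5],
])

```text
t: 11.35
position: [0.5172, -0.033, 0.1571]
ee_rot: [-0.002, 0.786, 0.619, -0.002]
force: [0.5, 0.1, 0.8]
grip_width: 0.53
grip_force: 0.0
```

Emit:
carry_out([
  [0,0,0,-4,0,-3,5],
  [0,0,0,-4,0,0,5],
  [0,0,0,-4,0,0,5],
  [0,0,0,-4,0,0,5],
  [0,0,0,-4,0,0,5],
  [0,0,0,0,0,0,5],
  [0,0,0,0,0,0,5],
])

```text
t: 12.05
position: [0.4716, -0.2282, 0.1885]
ee_rot: [0.0, 0.786, 0.618, 0.0]
force: [0.1, 0.2, 1.0]
grip_width: 0.533
grip_force: 0.0
```

```bash
python3 - <<'E'
from h import *
st()
g=ctrl.grab_frame("top");f=ctrl.grab_frame("scene")
w=world(g);m=(np.hypot(w[...,0]-.5185,w[...,1]+.032)<.05)&(w[...,2]>.1)
p=(w[m][:,:2]*1000).astype(np.float32);print(cv2.minAreaRect(p),np.nanmedian(w[m][:,2]))
for r in ctrl.tip_of(f,"gauge"): print(r["confidence"],np.round(r["centre"],3))
p=proj(f,[.5185,-.032,.08]).astype(int)
c=f["color"][p[1]-38:p[1]+37,p[0]-50:p[0]+50];cv2.imwrite("pics/done.png",cv2.resize(c,(800,600),interpolation=2))
E
```

```text
t 12.05 pos [ 471.6 -228.2  188.5] a 76.3 z [ 6.e-04  3.e-04 -1.e+00] F [0.07 0.22 1.04] T [-0.04 -0.03 -0.03] w 0.533 gf 0.0
((517.8753662109375, -32.27825164794922), (39.364776611328125, 17.84702491760254), 77.0010986328125) 0.11748021082285895
0.72 [ 0.529 -0.389  0.018]
0.71 [ 0.413 -0.216  0.016]
0.66 [ 0.523 -0.03   0.032]
```

View pics/done.png

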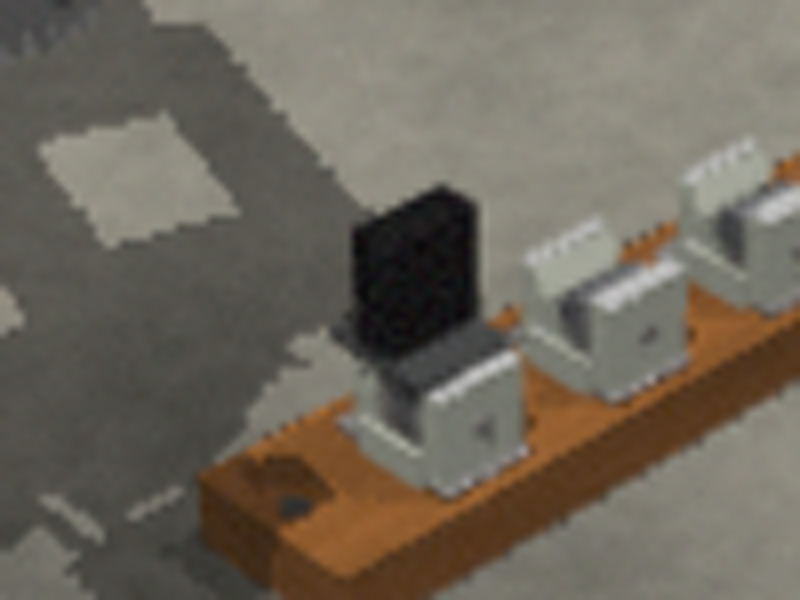

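The gauge stands upright and free at (415,290), flange seated. Its grip top is at z = 0.1175 (0.118 expected), 0.7 mm off the catch centre. Handing in.

```bash
python3 -c "
from workcell import ctrl
print(ctrl.sign_off())"
```

```text
the job is handed in; nothing more can be done
None
```

I left the gauge upright, let go and fully home in catch_a, the first one I tried, which held it with a steady drag of about 5–6 N. I handed the job in at about 12 s; the hand-in returned no verdict.

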